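Snack pod through the spring gate of the pantry tidy

TASK

Put the snack pod away in the white tidy on the pantry tray without picking it up: push the tidy's self-closing gate open with one finger and, while that finger still holds the gate, push the pod along the tray through the gateway with the other finger. Push it far enough in that the gate swings fully shut behind it, and come away. Only slide the pod - do not pinch, lift or tip it, or use it to butt the shut gate open - and leave the lunchbox, the bottle and the jar where they stand.

Things in the scene. Friction and masses are not known exactly. Their poses are not given: they have to be found in the camera images.
- tidy: White plastic open-topped bay fixed on the tray. Origin: on the tray surface, mid-gateway. x points straight in through the gateway (roughly to the robot's left), z up. Inside 100 mm wide (y -50 to 50) and 260 mm deep (x 0 to 260), no floor of its own; walls 6 mm thick, 40 mm high; 14 mm square posts, 44 mm high, beside the gateway. Open above, so fingers may come down into it.
- gate (a joint): Self-closing gate, a grey plastic flap 92 mm long, 4 mm thick, 3 to 39 mm above the tray, on an upright hinge at the tidy's x = 0, y = +49 mm. 0 = shut, across the gateway; grows (rad, to 1.6) as it swings into the tidy (+x), the only way it opens. A spring always closes it: 0.016 Nm when shut, 0.025 Nm at 1.1 rad (0.3 to 0.7 N at a finger in mid-gateway).
- gate_edge (a point): Upper corner of the gate's free edge, 38 mm above the tray; swings with the gate. It sweeps a circle of 94 mm radius about the hinge: the pod must end wholly outside that circle for the gate to shut.
- pod: Teal silicone snack pod with lid, a rounded block 52 mm along its x, 48 mm along its y, 38 mm high, 100 to 210 g, loose on the tray outside the gate, its x roughly along the tidy's. Origin: centre of its underside. At the start at least 55 mm is free between it and the shut gate, so a finger fits in between and open fingers can straddle it.
- lunchbox: Grey plastic lunchbox 121 x 171 x 58 mm, bystander beyond the tidy. Origin: centre of its underside.
- bottle: Yellow aluminium drink bottle with twist cap, 66 mm diameter, 200 mm high, bystander beyond the tidy. Origin: centre of its underside.
- jar: Small glass container with white lid, 64 mm diameter, 65 mm high, bystander beyond the tidy. Origin: centre of its underside.
Not all that is in view belongs to the job. Of the things that look like the pod, take the one that is farthest from the robot's base at the start.

How it is judged:
By the outcome, as a careful person would: the job done as asked, in the order asked, and still so for the second after the job is handed in, with the robot touching nothing.
It also fails if it takes over 48 s, if anything falls off the work surface, if the arm or the gripper's body presses on something with over 40 N, if the wrist force passes 120 N, or if a joint passes its speed limit or range.

ROBOT

A 6-joint arm with a two-finger parallel gripper is mounted at the origin on the work surface. World frame = base frame: x ahead of the robot, y to its left, z up, the work surface at z = 0. Lengths are in m, angles in degrees, forces in N, time in s.
With the tool pointing down it reaches from about 0.35 to 0.875 m from the base axis. Payload 4.2 kg.
Tool frame: the origin (TCP) lies midway between the tips of the shut fingers; the grasp point (between the pads) lies 19 mm behind it; z points along the fingers, y is the line along which they close (so a half turn about z gives the same grasp; the last joint's range is limited). The gripper opens to 87 mm and grips with 3 to 60 N. Pads are 19 mm wide; open, the fingers measure 117 mm over their backs; the gripper's body (75 mm by 190 mm) begins 51 mm behind the grasp point.
Start: joints at [83.457, 22.042, 0.453, 0, -68.411, -14.817], TCP at [0.228, 0.582, 0.223] pointing down, gripper open.
Joint ranges: [-179.83, 179.83], [-69.29, 118.12], [-61.27, 80.66], [-181.25, 117.63], [-171.15, -9.14], [-177.46, 177.46]. Speed limits (degrees/s): [159.86, 159.86, 180, 180, 180, 180].

INTERFACE

Orientations are given as [roll, pitch, yaw] about the fixed x, y, z axes, in that order (R = Rz(yaw) Ry(pitch) Rx(roll)).
In Python, from workcell import env gives the robot as it stands. The module is installed in compiled form; this text tells all that it offers. Calls block until the motion is done:
- env.goto(position, orientation): joint-space move of the TCP to a pose.
- env.move_straight(position, rotation=None, rate=0.15, force_limit=None): straight line of the TCP; rotation=None keeps the orientation; rate is the mean speed in m/s. With force_limit (N) it stops when the force on the tool has changed by that much, and returns True; else False.
- env.set_joints(angles): joint-space move.
- env.gripper_to(opening, grasp_force=None): opening from 0.0 (shut) to 1.0 (fully open); grasp_force is the grip in N (None keeps the last); returns when the fingers have stopped.
- env.dwell(seconds).
- env.inverse_kinematics(position, orientation): joint angles nearest the present ones, or None.
- env.read_state(): the state.
- env.grab_frame(name): name is "scene" or "top" or "wrist"; returns a dict with "image" (400x640x3 uint8, blue, green, red), "fx", "fy", "cx", "cy" (pixels), "position" and "orientation" of the camera in the world. Camera axes: x right, y up, looking along -z (the intrinsics and any distortion apply to the point x, -y, -z); pixel columns grow to the right and rows downward; lengths in m; the calibration is good to about 2 mm. A picture is of the moment at which its call begins. There is no depth.
A pose or a line that the arm cannot do raises env.Unreachable and nothing moves.
- env.close_job(): hands the job in; it is judged then, once.
Trained networks look in a picture, given as the dict that the camera call returned (one of the last four; its "shot" number tells which), for a name from the list of things; names that differ only in an ending like _2 or _b are one class to them, and where a whole thing is asked for, a point or a joint stands for the part that bears it (a point fixed in the world has none). Each returns a list of dicts, best first, with "score" (0 to 1); they miss things now and then, are a little off and sometimes report something else, mostly with a low value. They report only what shows in the picture. A call takes as long as a camera call. They do not tell look-alikes from the thing itself.
- env.search_frame(picture, thing): "xyz" ([x, y, z] in m, in world coordinates, good to about 4 mm: the middle of the surface that is visible of it).
- env.trace(picture, thing): "mask" (400x640 bool, what is visible of it).
The state is a dict: "clock": time; "joint_positions": joint angles; "qvel": joint speeds; "joint_torque": joint torques, N m; "position": TCP position; "tool_rot": TCP orientation; "force": force on the tool from outside, world axes, zero at the start; "wrist_torque": the same for the moment, N m; "opening": opening from 0.0 (shut) to 1.0 (fully open); "finger_force": force on a finger pad.
Only numpy, scipy, OpenCV 4.12 (cv2) and the standard library are available. Lean on these libraries where they do the work, as an engineer would, in place of code of your own. Each camera call takes 0.05 s, during which the arm holds its last target. There are 200 camera calls.

## Working session

There is one attempt and no reset: what is moved stays moved. The work goes in short steps, each a Python script; the robot and the scene stay as the last script left them, time stands still between calls to the robot, and variables do not carry over. Pictures are saved under pics/ and viewed, at most 10 in all, crops included, and the job is handed in when it is done.

```bash
mkdir -p pics; cat > h.py <<'E'
import numpy as np, cv2
from scipy.spatial.transform import Rotation as R
from workcell import env
def rot(o):
    o=np.array(o,float)
    if o.shape==(3,3): return o
    return R.from_euler('xyz',o,degrees=True).as_matrix()
def proj(f,p):
    c=rot(f['orientation']).T@(np.array(p,float)-f['position'])
    return f['cx']+f['fx']*c[0]/-c[2], f['cy']-f['fy']*c[1]/-c[2]
def back(f,u,v,z):
    d=rot(f['orientation'])@np.array([(u-f['cx'])/f['fx'],-(v-f['cy'])/f['fy'],-1.])
    p=np.array(f['position']); return p+d*(z-p[2])/d[2]
E
python3 - <<'E'
from h import *
for n in ("top","scene"):
    f=env.grab_frame(n); cv2.imwrite(f'pics/{n}0.png',f['image'])
    print(n,{k:v for k,v in f.items() if k!='image'})
    for t in("tidy","gate","gate_edge","pod","lunchbox","bottle","jar"):
        print(t,[(np.round(d['xyz'],3).tolist(),round(d['score'],2),np.round(proj(f,d['xyz'])).tolist()) for d in env.search_frame(f,t)])
s=env.read_state();print(s['position'],s['tool_rot'],s['clock'])
E
```

```text
top {'fx': 440.31878207709445, 'fy': 440.31878207709445, 'cx': 314.4316350855835, 'cy': 191.72835508133124, 'position': array([0.48363207, 0.00475497, 1.01208103]), 'orientation': array([ 5.91989568e+00, -1.59174674e-02, -9.08980758e+01]), 'shot': 1}
tidy [([0.582, 0.128, 0.041], 0.75, [258.0, 194.0])]
gate [([0.535, -0.013, 0.037], 0.58, [322.0, 214.0])]
gate_edge []
pod [([0.364, -0.027, 0.037], 0.8, [330.0, 293.0]), ([0.555, -0.117, 0.037], 0.78, [369.0, 204.0]), ([0.357, -0.183, 0.04], 0.73, [402.0, 295.0]), ([0.447, -0.146, 0.04], 0.66, [383.0, 253.0]), ([0.745, 0.203, 0.154], 0.6, [213.0, 107.0])]
lunchbox [([0.748, 0.008, 0.056], 0.69, [311.0, 118.0])]
bottle [([0.747, 0.204, 0.154], 0.9, [213.0, 107.0])]
jar [([0.697, -0.166, 0.063], 0.76, [391.0, 138.0])]
scene {'fx': 387.26234093385574, 'fy': 387.26234093385574, 'cx': 319.9240433343718, 'cy': 201.04802278584765, 'position': array([0.93572488, 0.57285115, 0.48095106]), 'orientation': array([ 60.23311235,   1.16460334, 147.20808411]), 'shot': 2}
tidy [([0.564, 0.154, 0.025], 0.85, [372.0, 267.0])]
gate [([0.535, -0.013, 0.019], 0.6, [333.0, 223.0])]
gate_edge [([0.533, -0.014, 0.027], 0.87, [333.0, 220.0])]
pod [([0.376, -0.011, 0.034], 0.92, [389.0, 197.0]), ([0.456, -0.129, 0.031], 0.7, [333.0, 188.0]), ([0.558, -0.098, 0.031], 0.68, [304.0, 205.0]), ([0.362, -0.166, 0.031], 0.64, [354.0, 173.0])]
lunchbox [([0.771, 0.039, 0.062], 0.91, [238.0, 258.0])]
bottle [([0.77, 0.232, 0.122], 0.7, [291.0, 297.0]), ([0.536, -0.014, 0.029], 0.59, [332.0, 219.0])]
jar [([0.71, -0.15, 0.046], 0.68, [232.0, 210.0])]
[0.22761028 0.58206535 0.2225857 ] [-1.79997765e+02  1.46640531e-03 -2.13622579e+01] 0.8
```

```bash
python3 - <<'E'
import cv2
i=cv2.imread('pics/top0.png'); cv2.imwrite('pics/topc.png',cv2.resize(i[90:320,190:430],None,fx=2.5,fy=2.5,interpolation=cv2.INTER_CUBIC))
E
```

```text
(no output)
```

View pics/topc.png

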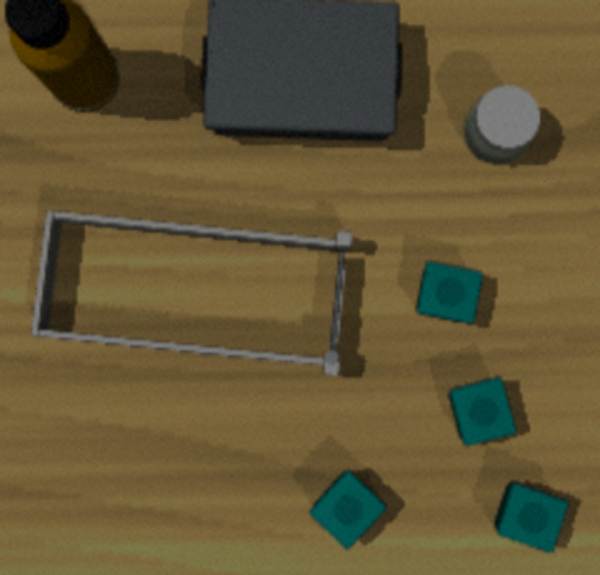

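View pics/scene0.png

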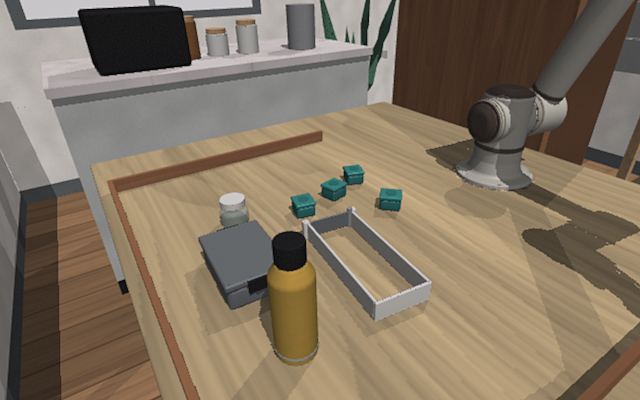

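Four pod look-alikes, by pixel in the full top image: (370,207), (383,254), (329,294) and (403,296). Their distances from the base are 0.57, 0.47, 0.37 and 0.40 m. The one at (370,207), in front of the gate, is farthest, so it is the pod. The tidy's posts are at (328,186) and (323,236), and the near post carries the hinge.

```bash
cat >> h.py <<'E'
import json,os
from scipy.optimize import least_squares
def podpose(f,cfg):
    """pod centre/yaw in tidy frame from teal mask nearest the expected one"""
    best=None
    for d in env.trace(f,"pod"):
        c,hw,_=cv2.minAreaRect(cv2.findNonZero(d['mask'].astype(np.uint8)))
        box=cv2.boxPoints(((c),hw,_))
        w=np.array([back(f,u,v,.034)[:2] for u,v in box])
        yield w.mean(0),w
E
python3 - <<'E'
from h import *
f=env.grab_frame("top")
px=np.array([[332,364],[344,240],[50,213],[36,334]])/2.5+[190,90]
mod=np.array([[0,.057,.044],[0,-.057,.044],[.266,-.056,.040],[.266,.056,.040]])
def W(q,m):
    m=np.atleast_2d(m);c,s=np.cos(q[2]),np.sin(q[2])
    return np.c_[q[0]+c*m[:,0]-s*m[:,1],q[1]+s*m[:,0]+c*m[:,1],m[:,2]]
r=least_squares(lambda q:(np.array([proj(f,p) for p in W(q,mod)])-px).ravel(),[.535,-.013,1.5])
q=r.x;print(q,np.degrees(q[2]),r.fun.round(1));json.dump(q.tolist(),open('tidy.json','w'))
im=cv2.resize(f['image'],None,fx=4,fy=4,interpolation=cv2.INTER_CUBIC)
for c,w in podpose(f,0):
    t=np.array([[np.cos(q[2]),np.sin(q[2])],[-np.sin(q[2]),np.cos(q[2])]])
    print('pod',c.round(3),'tidy',(t@(c-q[:2])).round(4),'corners',((w-q[:2])@t.T).round(3).tolist(),np.hypot(*c).round(3))
    cv2.polylines(im,[np.array([[ (np.array(proj(f,[*p,.034]))*4) for p in w]],int).reshape(-1,1,2)],True,(0,0,255),1)
for a in([[0,.05,.044],[0,-.05,.044]],[[0,-.05,.04],[.26,-.05,.04]],[[0,.05,.04],[.26,.05,.04]],[[-.2,0,0],[.26,0,0]],[[.26,.05,.04],[.26,-.05,.04]]):
    p=[tuple(int(4*x) for x in proj(f,k)) for k in W(q,a)];cv2.line(im,*p,(0,255,255),1)
cv2.imwrite('pics/ov.png',im[4*160:4*290,4*205:4*405])
E
```

```text
[ 0.54167984 -0.0218936   1.45817709] 83.54739283523433 [ 0.8  1.   0.8 -0.9 -0.5 -0.9 -1.1  0.8]
pod [ 0.363 -0.025] tidy [-0.0236  0.1776] corners [[0.012, 0.182], [-0.021, 0.142], [-0.059, 0.173], [-0.026, 0.213]] 0.363
pod [ 0.354 -0.184] tidy [-0.1819  0.1685] corners [[-0.148, 0.185], [-0.16, 0.14], [-0.216, 0.152], [-0.204, 0.197]] 0.399
pod [ 0.445 -0.145] tidy [-0.1328  0.0826] corners [[-0.1, 0.066], [-0.149, 0.048], [-0.166, 0.099], [-0.117, 0.117]] 0.468
pod [ 0.551 -0.119] tidy [-0.0953 -0.02  ] corners [[-0.066, 0.002], [-0.072, -0.047], [-0.125, -0.042], [-0.119, 0.007]] 0.564
```

View pics/ov.png

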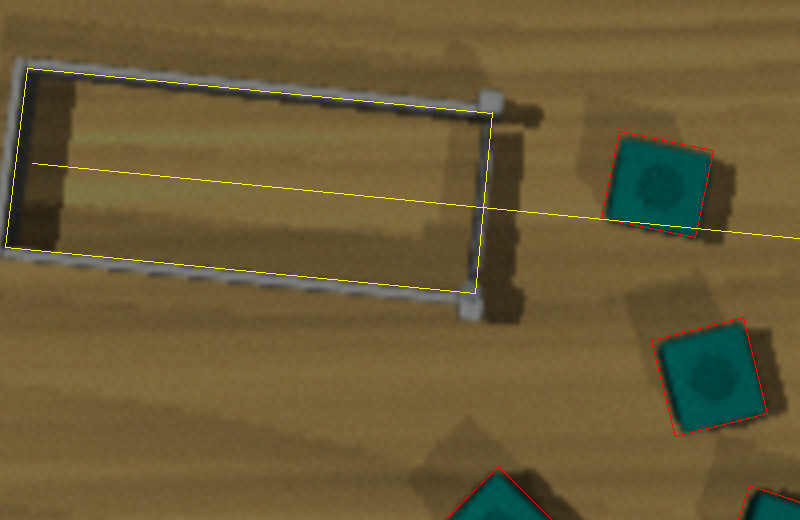

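The yellow tidy outline matches the walls (gateway centre at (485,207) in the crop). The target pod at crop (658,185) is isolated in front of the gate and confirmed as the farthest of the four. It sits about 20 mm toward the free-edge side, so I'll nudge it toward the centre line first, then straddle it.

```bash
cat >> h.py <<'E'
Q=json.load(open('tidy.json')) if os.path.exists('tidy.json') else [0,0,0]
c_,s_=np.cos(Q[2]),np.sin(Q[2]); T=np.array([[c_,-s_],[s_,c_]])
toW=lambda p:np.array(Q[:2])+T@np.array(p)
toT=lambda p:T.T@(np.array(p)-Q[:2])
SGN=-90
def pose(A,B,z):
    A,B=np.array(A),np.array(B);m=toW((A+B)/2);u=A-B
    yaw=np.degrees(np.arctan2(u[1],u[0])+Q[2])+SGN
    return [*m,z],[180,0,(yaw+180)%360-180]
def unit(phi): return np.array([np.cos(np.radians(phi)),np.sin(np.radians(phi))])
def pair(B,phi,s=.102): return np.array(B)+s*unit(phi),np.array(B)
def pods(f):
    for c,w in podpose(f,0):
        w=(w-Q[:2])@T
        if abs(w.mean(0)[1])<.06: 
            e=w[[1,2,3,0]]-w; a=(np.degrees(np.arctan2(e[0,1],e[0,0]))+45)%90-45
            print('pod',w.mean(0).round(4),'yaw',a.round(1),'x',w[:,0].min().round(3),w[:,0].max().round(3),'y',w[:,1].min().round(3),w[:,1].max().round(3))
E
python3 - <<'E'
import h;from h import *
for S in(-90,90):
    h.SGN=S
    for B,phi,s in(((-.095,-.07),90,.102),((-.14,-.01),5,.102),((-.112,-.012),12,.102),((-.013,-.018),30,.102),((.085,-.015),95,.053)):
        p,o=pose(*pair(B,phi,s),.03); j=env.inverse_kinematics(p,o); print(S,phi,np.round(p,3),round(o[2]),None if j is None else np.round(j))
E
```

```text
-90 90 [ 0.55  -0.118  0.03 ] 84 [  4.  28. -22.   0. -40. 169.]
-90 5 [ 0.537 -0.111  0.03 ] -1 [  5.  27. -24.   0. -39.  83.]
-90 12 [ 0.536 -0.084  0.03 ] 6 [  8.  27. -24.   0. -39.  87.]
-90 30 [0.538 0.01  0.03 ] 24 [ 18.  26. -25.   0. -38.  95.]
-90 95 [0.54  0.062 0.03 ] 89 [ 24.  27. -24.   0. -39. 155.]
90 90 [ 0.55  -0.118  0.03 ] -96 [  4.  28. -22.   0. -40. -11.]
90 5 [ 0.537 -0.111  0.03 ] 179 [  5.  27. -24.  -0. -39. -97.]
90 12 [ 0.536 -0.084  0.03 ] -174 [  8.  27. -24.  -0. -39. -93.]
90 30 [0.538 0.01  0.03 ] -156 [ 18.  26. -25.  -0. -38. -85.]
90 95 [0.54  0.062 0.03 ] -91 [ 24.  27. -24.   0. -39. -25.]
```

```bash
sed -i 's/^SGN=-90/SGN=90/' h.py; python3 - <<'E'
from h import *
env.gripper_to(1.0)
P=lambda y,z:pose((-.095,y+.102),(-.095,y),z)
env.goto(*P(-.071,.12)); env.move_straight(P(-.071,0)[0][:2]+[.008],rate=.12,force_limit=8)
print(env.read_state()['position'],env.read_state()['force'],env.read_state()['opening'])
p,o=P(-.0435,.008)
print(env.move_straight(p,o,rate=.05)); print(env.read_state()['force'])
p,o=P(-.049,.008);env.move_straight(p,o,rate=.1)
p[2]=.12;env.move_straight(p,o,rate=.15)
A,B=pair((-.15,-.012),0);p,o=pose(A,B,.12);env.goto(p,o)
f=env.grab_frame("top");cv2.imwrite('pics/t1.png',f['image']);pods(f)
f=env.grab_frame("scene");pods(f);cv2.imwrite('pics/s1.png',f['image'][150:300,220:440])
print(env.read_state()['clock'])
E
```

```text
[ 0.55157663 -0.11849699  0.00870181] [ 0.36796317 -0.69956422 -0.6365664 ] 0.9981556010566262
False
[0.43730868 0.82374382 0.00802964]
pod [-0.0722 -0.0202] yaw -0.0 x -0.123 -0.021 y -0.065 0.028
8.3833
```

```bash
python3 - <<'E'
from h import *
f=env.grab_frame("wrist");pods(f);print(f['position'],f['orientation'])
im=f['image'].copy()
for p in([-.095,-.012],):
    for s in ((-1,-1),(-1,1),(1,1),(1,-1)):
        w=toW(np.array(p)+np.array(s)*[.026,.024]);u=proj(f,[*w,.038]);cv2.circle(im,(int(u[0]),int(u[1])),3,(0,0,255),-1)
for y in(-.05,0,.05):
    u=proj(f,[*toW((0,y)),.04]);cv2.circle(im,(int(u[0]),int(u[1])),3,(0,255,255),-1)
cv2.imwrite('pics/w1.png',im)
E
```

```text
pod [-0.0962 -0.0072] yaw -3.9 x -0.124 -0.07 y -0.035 0.02
[ 0.4578511  -0.11209092  0.28010208] [-1.78973918e+01  4.46731352e-02  8.36004993e+01]
```

View pics/w1.png

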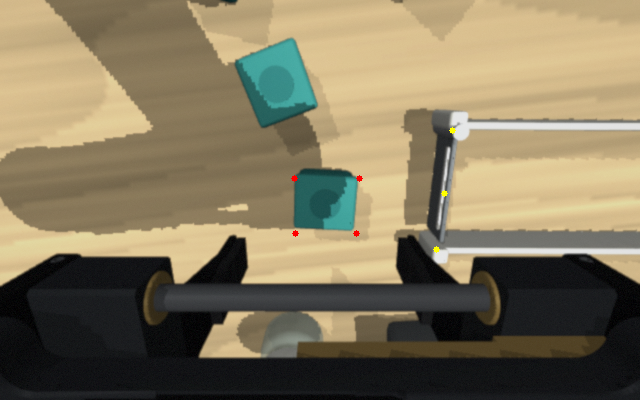

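The wrist view shows the pod at about (326,203), squared up, at tidy (-0.097,-0.009), with posts at (450,122) and (435,245) matching the projection. Next I straddle it, advance, and open the gate with the leading finger.

```bash
cat >> h.py <<'E'
def off(phi):
    u=unit(phi);n=np.array([-u[1],u[0]]);return .0075*u-.0095*n
def go(A,B,z=.008,rate=.06):
    p,o=pose(A,B,z);r=env.move_straight(p,o,rate=rate,force_limit=12)
    if r: print('STOP',env.read_state()['force']); raise SystemExit
def shot(name):
    f=env.grab_frame("wrist");pods(f);cv2.imwrite(f'pics/{name}.png',f['image']);print(env.read_state()['clock'],env.read_state()['force'].round(2));return f
E
python3 - <<'E'
from h import *
K=[(-.131,-.009,12),(-.099,-.009,12),(-.048,-.009,14),(-.012,-.009,22)]
def AB(k): return pair(np.array(k[:2])-off(k[2]),k[2])
env.goto(*pose(*AB(K[0]),.1)); go(*AB(K[0]),rate=.1)
for k in K[1:3]:
    go(*AB(k)); print(AB(k))
shot('w2')
E
```

```text
(array([-0.00854021,  0.01994006]), array([-0.10831127, -0.00126694]))
(array([0.04139469, 0.02307943]), array([-0.05757548, -0.0015966 ]))
pod [-0.0204 -0.0094] yaw -11.9 x -0.052 0.009 y -0.049 0.028
11.625 [ 0.87 -0.3   0.01]
```

View pics/w2.png

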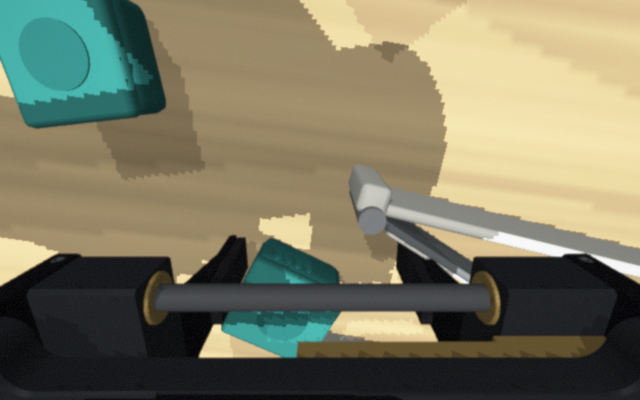

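The pod at (280,300) has turned about -12° (contact was off-centre toward +y). The gate is held by the leading finger at (430,255). I'll back off a few mm, shift the pushing contact toward -y and continue.

```bash
python3 - <<'E'
from h import *
def AB(k): return pair(np.array(k[:2])-off(k[2]),k[2])
for k in [(-.056,-.009,14),(-.058,-.020,20),(-.028,-.020,25)]:
    go(*AB(k)); print(np.round(AB(k),3).tolist())
shot('w3')
E
```

```text
[[0.033, 0.023], [-0.066, -0.002]]
[[0.028, 0.021], [-0.068, -0.014]]
[[0.054, 0.029], [-0.039, -0.015]]
12.9083 [0.93 1.16 0.46]
```

View pics/w3.png

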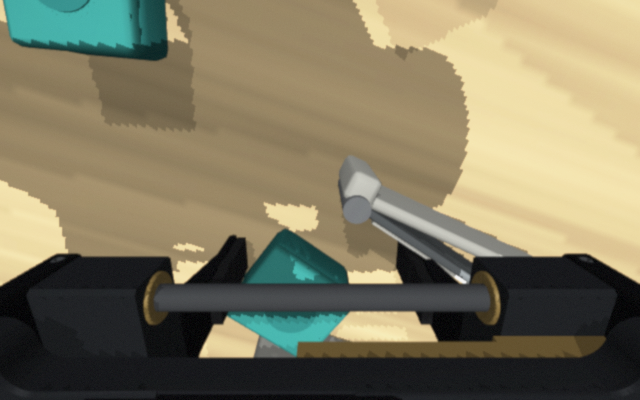

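```bash
cat >> h.py <<'E'
from scipy.optimize import differential_evolution
def fitpod(x0,y0,f=None):
    """fit pod x,y,yaw (tidy frame) to the teal region of the wrist picture"""
    f=f or env.grab_frame("wrist"); h=cv2.cvtColor(f['image'],cv2.COLOR_BGR2HSV)
    teal=((h[...,0]>78)&(h[...,0]<98)&(h[...,1]>90)).astype(np.uint8)
    occ=np.zeros_like(teal);occ[232:,:247]=1;occ[232:,395:]=1;occ[278:316]=1;occ[330:]=1
    n,lab=cv2.connectedComponents(cv2.morphologyEx(teal,cv2.MORPH_CLOSE,np.ones((45,5),np.uint8)))
    u,v=map(int,np.clip(proj(f,[*toW((x0,y0)),.03]),0,[639,399]))
    l=np.bincount(lab[max(v-40,0):v+40,max(u-40,0):u+40].ravel());l[0]=0
    t=(teal>0)&(lab==l.argmax())
    base=np.array([[a*.0255,b*.0235,z] for a in(-1,1) for b in(-1,1) for z in(0.001,.037)])
    def cost(q):
        pts=[]
        r=R.from_euler('z',q[2],degrees=True).as_matrix()
        for p in base@r.T: pts.append(proj(f,[*toW(p[:2]+q[:2]),p[2]]))
        m=np.zeros_like(teal);cv2.fillConvexPoly(m,cv2.convexHull(np.array(pts,np.float32)).astype(int),1)
        return (t&(m==0)).sum()+((m>0)&~t&(occ==0)).sum()
    r=differential_evolution(cost,[(x0-.02,x0+.02),(y0-.02,y0+.02),(-44,44)],seed=1,maxiter=40,popsize=12)
    print('fit x %.4f y %.4f yaw %.1f'%tuple(r.x),'cost',r.fun,'of',t.sum());return r.x
E
python3 - <<'E'
from h import *
f=env.grab_frame("wrist");fitpod(.0,-.010,f)
f=env.grab_frame("scene");im=f['image']
cv2.imwrite('pics/s2.png',cv2.resize(im[150:290,280:440],None,fx=4,fy=4,interpolation=cv2.INTER_CUBIC))
E
```

```text
fit x 0.0021 y -0.0186 yaw -12.2 cost 218.0 of 6416
```

View pics/s2.png

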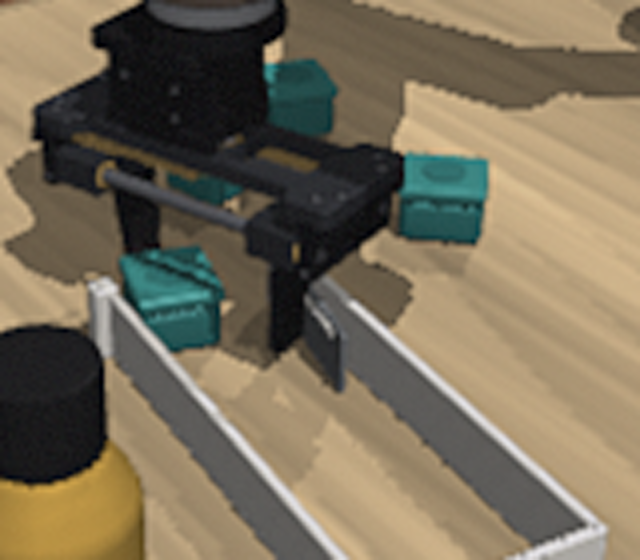

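The scene view shows the gate swung in at crop (325,345), held by the finger at (285,300), with the pod at (172,300) entering the gateway. The fit puts it at (0.002,-0.019), yaw -12°. I'll push nearer its -y rear corner to straighten it.

```bash
python3 - <<'E'
from h import *
def AB(k): return pair(np.array(k[:2])-off(k[2]),k[2])
for k in [(-.038,-.020,27),(-.038,-.028,32),(-.020,-.028,32)]:
    go(*AB(k))
fitpod(.008,-.018)
k=(-.007,-.028,32);go(*AB(k)); print(np.round(AB(k),3).tolist())
fitpod(.021,-.018)
print(env.read_state()['clock'])
E
```

```text
fit x 0.0114 y -0.0170 yaw -7.7 cost 400.0 of 6537
[[0.068, 0.03], [-0.018, -0.024]]
fit x 0.0216 y -0.0139 yaw -0.9 cost 488.0 of 6778
14.5083
```

```bash
cat >> h.py <<'E'
def solve(A,C):
    phi=30.
    for _ in range(40):
        B=np.array(C)-off(phi);d=np.array(A)-B;phi=np.degrees(np.arctan2(d[1],d[0]))
    return B,np.hypot(*d),phi
def step(A,C,rate=.06):
    B,s,phi=solve(A,C);env.gripper_to(min(1,(s-.015)/.087));go(A,B,rate=rate)
    return round(s,3),round(phi),round(env.read_state()['opening'],3)
E
python3 - <<'E'
from h import *
def AB(k): return pair(np.array(k[:2])-off(k[2]),k[2])
go(*AB((-.013,-.028,32))); go(*AB((-.013,-.015,26)))
y=-.015;x=-.013
for i in range(5):
    x+=.012; print(x,step((.070,.032),(x,y)))
    if i in(1,3,4):
        q=fitpod(max(x,-.004)+.027,-.014); y=np.clip(q[1]+.0008*q[2],y-.005,y+.005)
print(y,env.read_state()['clock'],env.read_state()['force'])
f=env.grab_frame("scene");im=f['image']
cv2.imwrite('pics/s3.png',cv2.resize(im[150:290,280:440],None,fx=4,fy=4,interpolation=cv2.INTER_CUBIC))
E
```

```text
-0.0009999999999999992 (np.float64(0.092), 27, 0.885)
0.011000000000000001 (np.float64(0.082), 31, 0.776)
fit x 0.0388 y -0.0146 yaw 2.4 cost 204.0 of 6059
0.023 (np.float64(0.072), 35, 0.652)
0.035 (np.float64(0.063), 42, 0.557)
fit x 0.0639 y -0.0128 yaw 3.9 cost 271.0 of 5458
0.047 (np.float64(0.054), 50, 0.452)
fit x 0.0765 y -0.0109 yaw 1.4 cost 429.0 of 4782
-0.009750748527094307 19.125 [-0.7050191  -0.25743741  0.51939445]
```

View pics/s3.png

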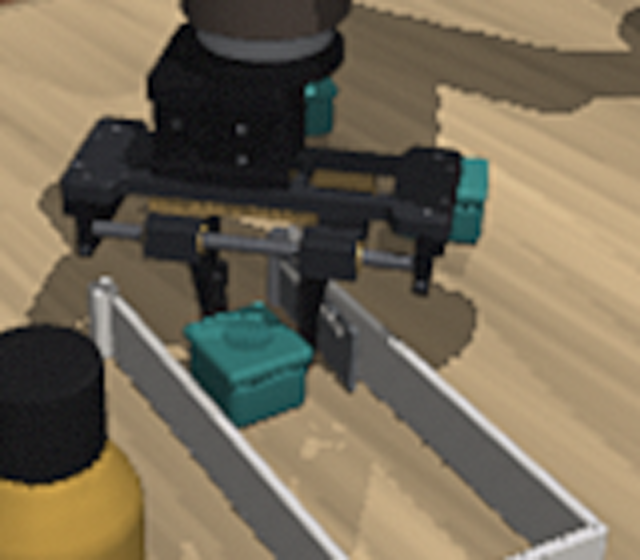

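The pod at crop (250,365) is straight inside the tidy, and the finger at (312,310) still holds the gate at (335,345) clear of it. I'll push the remaining 50 mm and keep the gate held.

```bash
python3 - <<'E'
from h import *
for x,y,ax in((.056,-.012,.073),(.066,-.013,.076),(.077,-.012,.079),(.088,-.010,.081),(.099,-.010,.082)):
    print(x,step((ax,.032),(x,y)),np.round(solve((ax,.032),(x,y))[0],3))
print(env.read_state()['clock'],env.read_state()['force'])
f=env.grab_frame("scene");im=f['image']
cv2.imwrite('pics/s4.png',cv2.resize(im[150:290,280:440],None,fx=4,fy=4,interpolation=cv2.INTER_CUBIC))
E
```

```text
0.056 (np.float64(0.054), 57, 0.448) [ 0.044 -0.013]
0.066 (np.float64(0.053), 66, 0.433) [ 0.054 -0.016]
0.077 (np.float64(0.051), 75, 0.405) [ 0.066 -0.017]
0.088 (np.float64(0.049), 87, 0.39) [ 0.078 -0.017]
0.099 (np.float64(0.052), 100, 0.422) [ 0.091 -0.019]
22.1667 [0.39016823 0.07595946 0.0494192 ]
```

View pics/s4.png

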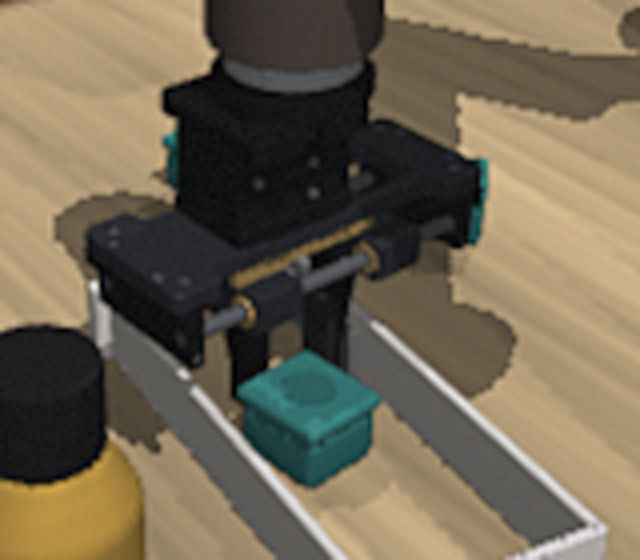

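The pod at crop (308,415) is deep inside and slightly turned. I'll measure it from this view to confirm it clears the gate's sweep.

```bash
python3 - <<'E'
from h import *
import re
src=open('h.py').read()
if 'def fitpod(x0,y0,f=None,oc=True)' not in src:
    src=src.replace('def fitpod(x0,y0,f=None)','def fitpod(x0,y0,f=None,oc=True)').replace("occ[330:]=1","occ[330:]=1\n    if not oc: occ[:]=0")
    open('h.py','w').write(src)
import importlib,h;importlib.reload(h)
f=env.grab_frame("scene");q=h.fitpod(.125,-.010,f,False)
r=R.from_euler('z',q[2],degrees=True).as_matrix()[:2,:2]
e=np.linspace(-1,1,21);P=np.array([[a*.026,b*.024] for a in e for b in e])@r.T+q[:2]
print('min dist hinge',np.hypot(P[:,0],P[:,1]-.049).min(),P.min(0),P.max(0))
E
```

```text
fit x 0.1262 y -0.0026 yaw 11.8 cost 135.0 of 810
min dist hinge 0.1014732615360673 [ 0.09580732 -0.03141647] [0.15653305 0.02621292]
```

```bash
python3 - <<'E'
from h import *
A,B=np.array([.081,.032]),np.array([.102,-.018])
s=np.hypot(*(A-B));env.gripper_to((s-.015)/.087);go(A,B)
f=env.grab_frame("scene");fitpod(.137,-.003,f,False)
# back off the pod a little, then straight up
A=A-[.003,0];B=B-[.003,0];go(A,B)
p,o=pose(A,B,.13);env.move_straight(p,o,rate=.1)
j=env.read_state()['position'];env.goto([.42,.30,.25],o);env.dwell(.5)
f=env.grab_frame("scene");cv2.imwrite('pics/s5.png',cv2.resize(f['image'][150:310,210:440],None,fx=3,fy=3,interpolation=cv2.INTER_CUBIC))
fitpod(.137,-.003,f,False)
f=env.grab_frame("top")
for n in("pod","gate","lunchbox","bottle","jar"): print(n,[np.round(d['xyz'],3).tolist() for d in env.search_frame(f,n)][:4])
cv2.imwrite('pics/t5.png',f['image'])
print(env.read_state()['clock'])
E
```

```text
fit x 0.1328 y 0.0023 yaw 11.7 cost 132.0 of 829
fit x 0.1385 y 0.0001 yaw 31.1 cost 155.0 of 803
pod [[0.445, -0.145, 0.039], [0.366, -0.026, 0.039], [0.559, 0.112, 0.039], [0.357, -0.181, 0.041]]
gate [[0.537, -0.014, 0.04]]
lunchbox [[0.746, 0.01, 0.057], [0.559, 0.112, 0.038]]
bottle [[0.746, 0.204, 0.153]]
jar [[0.699, -0.17, 0.064]]
26.6
```

View pics/s5.png

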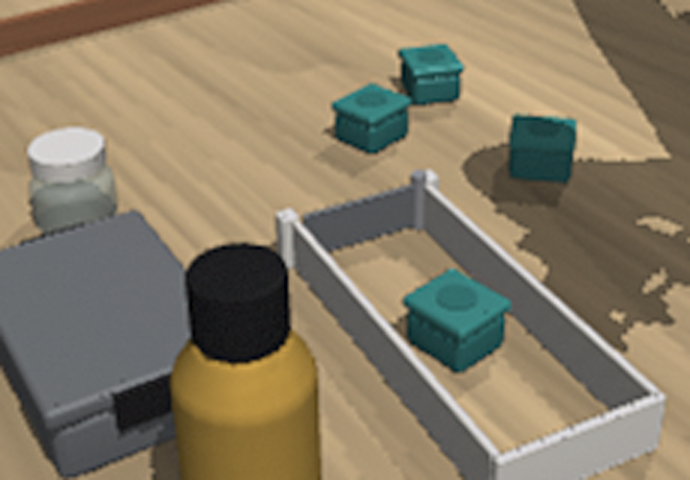

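The gate spans shut between the posts (288,220) and (425,185). The pod sits inside at (457,318), the bystanders haven't moved, and the robot is clear.

```bash
python3 -c "
from h import *
print(env.close_job())"
```

```text
the job is handed in; nothing more can be done
None
```

The pod is inside the tidy and was slid the whole way: one finger held the gate open while the other pushed. The gate is shut behind it, the lunchbox, bottle and jar stand where they were, and the job is handed in at about 27 s on the robot's clock.

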